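Present the valve sleeve to the code reader

TASK

Take the tall, thick valve sleeve that stands loose on the bench and stand it upright on the ring marked on the reading station's base plate, turned so that the code plate on its side squarely faces the reader's window. Let go of it and leave it standing there.

Things in the scene. Friction and masses are not known exactly. Their poses are not given: they have to be found in the camera images.
- sleeve_center (a point): Centre, half-way up, of the sleeve to move: loose upright aluminium cylinder, diameter 48 mm, height 90 mm, 0.3 to 0.6 kg, thin black rings round it. Two other loose sleeves stand 110 mm or more away (centres): 48 mm x 50 mm high with a similar code plate, and 30 mm x 75 mm high without. z is its axis, up; x points out through the middle of its code plate.
- sleeve_mark (a point): Middle of the sleeve's marked side, 24 mm from sleeve_center along its x, same height. Here is the code plate: white, 18 mm wide, 26 mm high, with a grid of small black squares, nearly flush. On the sleeve's top face a short black line from the black bore to the rim points to the same side.
- reader_pad (a point): Centre of the black ring (68 mm outside diameter) on the station's fixed steel base plate, on its top face, 6 mm above the bench; the sleeve is to stand here. x is level and points from the ring straight to the reader's window; z up. The plate is 110 mm wide and reaches from 55 mm behind this point to 205 mm ahead of it along x.
- reader_window (a point): Middle of the window (black panel 60 x 50 mm with a round lens and four small white lamps) in the upright face of the fixed grey reader block, 108 mm from reader_pad along its x and 45 mm above the plate. It looks back towards the ring. The block is 65 mm deep, 85 mm wide, its top 90 mm above the bench.
Things that resemble listed ones, but are neither listed nor needed, are in the scene too. Leave any pink or purple look-alike of the part that bears sleeve_center alone.

How it is judged:
At the end, for the whole second after the job is handed in: The tall thick sleeve stands upright (within 6 degrees) and at rest on the base plate, its centre within 18 mm of the ring's centre, its code plate on the side towards the reader's window and squarely facing it to within 13 degrees (sleeve's x axis along reader_pad's x axis) (horizontal distance between sleeve_center and reader_pad below 0.018 m and z of sleeve_center in the frame of reader_pad between 0.04 and 0.05 m and angle between sleeve_center's own z axis and vertical below 0.1 rad and angle between the x axis of sleeve_center and the x axis of reader_pad, either way round below 0.23 rad and horizontal distance between sleeve_mark and reader_window below 0.11 m and linear speed of sleeve below 0.02 m/s); the robot touches nothing.
It also fails if it takes over 35 s, if anything falls off the work surface, if the arm or the gripper's body presses on something with over 40 N, if the wrist force passes 120 N, or if a joint passes its speed limit or range.

ROBOT

A 6-joint arm with a two-finger parallel gripper is mounted at the origin on the work surface. World frame = base frame: x ahead of the robot, y to its left, z up, the work surface at z = 0. Lengths are in m, angles in rad, forces in N, time in s.
With the tool pointing down it reaches from about 0.275 to 0.75 m from the base axis. Payload 10.2 kg.
Tool frame: the origin (TCP) lies between the finger pads; the fingertips stand 8 mm ahead of it and the grasp point (between the pads) lies 11 mm behind it (arm.finger_overhang is the distance from the TCP to the fingertips, in m); z points along the fingers, y is the direction in which the jaws open and shut (so a half turn about z gives the same grasp; the last joint's range is limited). The gripper opens to 85 mm and grips with 20 to 120 N. Pads are 22 mm wide; open, the fingers measure 114 mm over their backs; the gripper's body (76 mm by 85 mm) begins 54 mm behind the grasp point. The pads swing forward as they close: fully open they stand 13 mm farther back than shut.
Start: joints at [-1.415, 0.313, 1.498, -0, 1.331, -0.223], TCP at [0.194, -0.488, 0.239] pointing down, gripper open.
Joint ranges: [-2.94, 2.94], [-0.97, 2.17], [0.19, 2.56], [-1.23, 4.37], [0.02, 3.11], [-2.88, 2.88]. Speed limits (rad/s): [2.39, 2.39, 3.01, 3.14, 3.14, 3.14].

INTERFACE

Orientations are given as a unit quaternion [w, x, y, z].
In Python, from workcell import arm gives the robot as it stands.
- The arm moves only by the shell command python3 -m pendant 'ROWS' [FORCE]. ROWS is JSON, a list that holds one entry, the list of rows, each a list of 5 numbers: the finger opening in m, from 0 to 0.0854, then the shift along the tool's x, y, z in m, then the turn about the tool's z in degrees. A call has 1 to 5 rows; each row shifts and turns the pose as measured when the row begins, along the tool's axes as they then stand; what a row does not reach is not made up. A row lasts 1/12 s, in which the tool goes at most 41.7 mm and 7.16 degrees, less where a joint would pass 70% of its speed; a pose out of reach is approached as far as the arm can. A call with a gripper value outside its range is refused whole. The fingers move at their own pace and stop on an object; FORCE is the grip in N (left out, the last holds). Time passes only in rows, so rows that do not move let the fingers close. It gives the time, the measured TCP pose, the force and the opening at its end, in the units of the state.
- arm.state(): the state, without advancing time (a new reading comes with each control period).
- arm.grab_frame(name): name is "scene" or "side" or "wrist"; returns the picture (480x640x3 uint8, blue, green, red); there is no depth.
- arm.get_calibration(name): a dict with "fov_y" (degrees; the focal length in pixels is half the picture's height over the tangent of half this angle, whatever the lens; pixels are square), "cx", "cy" (the principal point, pixels), "cam_to_world" (4x4, takes a point from camera to world coordinates). Camera axes: x right, y down, z forward; pixel columns grow to the right and rows downward; lengths in m; the calibration is good to about 2 mm. A picture is of the moment at which its call begins: read the wrist's pose just before it. get_calibration takes no time and is no camera call; for the wrist camera it gives the pose at the moment of the call.
- arm.job_done(): hands the job in, once; it reports no verdict.
Trained networks look in the newest picture that a camera, given by its name, has taken for a name from the list of things; names that differ only in an ending like _2 or _b are one class to them, and where a whole thing is asked for, a point or a joint stands for the part that bears it (a point fixed in the world has none). Each returns a list of dicts, best first, with "conf" (0 to 1); they miss things now and then, are a little off and sometimes report something else, mostly with a low value. They report only what shows in the picture. A call takes as long as a camera call. They do not tell look-alikes from the thing itself.
- arm.recognise(camera, thing): "point" ([x, y, z] in m, in world coordinates, good to about 4 mm: the middle of the surface that is visible of it).
- arm.spot_point(camera, thing): "point" ([x, y, z] in m, in world coordinates, good to about 4 mm: a listed point, or the origin of a listed thing).
The state is a dict: "clock": time; "qpos": joint angles; "qd": joint speeds; "effort": joint torques, N m; "eef_pos": TCP position; "ee_rot": TCP orientation; "force": force on the tool from outside, world axes, zero at the start; "moment": the same for the moment, N m; "width": finger opening in m.
Only numpy, scipy, OpenCV 4.12 (cv2) and the standard library are available. Lean on these libraries where they do the work, as an engineer would, in place of code of your own. Each camera call takes 0.05 s, during which the arm holds its last target.

## Working session

There is one attempt and no reset: what is moved stays moved. The work goes in short steps, Python scripts to look and compute and a shell command to move; the robot and the scene stay as the last step left them, time stands still between calls to the robot, and variables do not carry over. Pictures are saved under pics/ and viewed, and the job is handed in when it is done.

```bash
mkdir -p pics; ls; python3 - <<'E'
from workcell import arm
import cv2
for c in ["scene","side","wrist"]:
    cv2.imwrite(f"pics/{c}0.png",arm.grab_frame(c))
    k=arm.get_calibration(c); print(c,k["fov_y"],k["cx"],k["cy"],k["cam_to_world"])
    for t in ["sleeve_center","sleeve_mark","reader_pad","reader_window"]:
        print(t,[(d["conf"],[round(x,3) for x in d["point"]]) for d in arm.spot_point(c,t)[:4]])
print(arm.state())
E
```

```text
pics
scene 53.29273868008303 329.8340320051653 244.69267468879013 [[-0.13777244  0.61414874 -0.77707148  1.25885854]
 [ 0.99030304  0.07127416 -0.11924712  0.10726001]
 [-0.01785035 -0.78596522 -0.61801298  0.63727104]
 [ 0.          0.          0.          1.        ]]
sleeve_center [(0.89, [0.531, -0.244, 0.046]), (0.73, [0.63, -0.252, 0.047]), (0.65, [0.635, -0.148, 0.045])]
sleeve_mark [(0.91, [0.549, -0.253, 0.045]), (0.85, [0.649, -0.237, 0.045]), (0.59, [0.639, -0.173, 0.039]), (0.5, [0.506, 0.161, 0.008])]
reader_pad [(0.81, [0.509, 0.159, 0.007])]
reader_window [(0.7, [0.517, 0.268, 0.05])]
side 49.76558463865052 322.7568451998742 237.69057672428224 [[-0.98042164 -0.12302884  0.15374431  0.4328432 ]
 [-0.1958184   0.52708471 -0.82694429  0.68348736]
 [ 0.02070172 -0.84086004 -0.54085657  0.51081631]
 [ 0.          0.          0.          1.        ]]
sleeve_center [(0.91, [0.528, -0.242, 0.044]), (0.78, [0.63, -0.252, 0.046]), (0.66, [0.638, -0.147, 0.046])]
sleeve_mark [(0.84, [0.645, -0.172, 0.042]), (0.74, [0.646, -0.244, 0.043]), (0.7, [0.546, -0.255, 0.042])]
reader_pad
[... 422 characters left out ...]
]
reader_window []
{'clock': 0.75, 'qpos': array([-1.41541267e+00,  3.12880475e-01,  1.49767066e+00, -1.84046006e-05,
        1.33099782e+00, -2.23409461e-01]), 'qd': array([-7.86246153e-04, -3.04405673e-04,  7.77564212e-04, -1.89543518e-04,
        5.21340521e-06,  3.97381372e-04]), 'effort': array([ 2.26728080e-04, -4.12128425e+01, -2.59882540e+01, -7.02548982e-05,
        5.87910399e-04, -6.49156547e-06]), 'eef_pos': array([ 0.19412704, -0.48780741,  0.23931523]), 'ee_rot': array([ 2.15335817e-05,  9.82117610e-01,  1.88268426e-01, -9.67690741e-06]), 'force': array([-0.22753487,  0.85152463,  0.01764872]), 'moment': array([0.01960307, 0.01025196, 0.03485872]), 'width': 0.08561121951594945}
```

View pics/scene0.png

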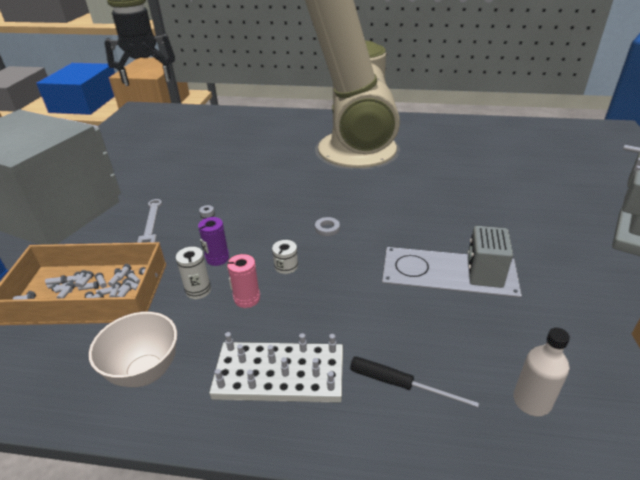

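View pics/side0.png

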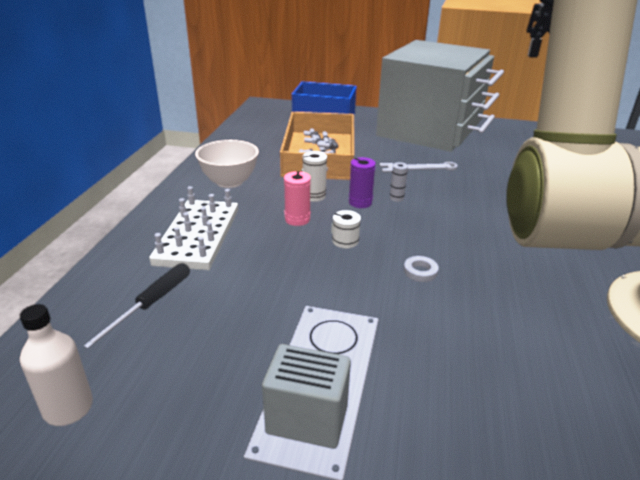

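```bash
cat > h.py <<'E'
import numpy as np
from workcell import arm
def proj(c,p):
    k=arm.get_calibration(c);T=np.linalg.inv(k["cam_to_world"]);f=240/np.tan(np.radians(k["fov_y"]/2))
    q=(T@np.r_[p,1])[:3];return f*q[0]/q[2]+k["cx"],f*q[1]/q[2]+k["cy"]
def back(c,uv,z):
    k=arm.get_calibration(c);M=np.array(k["cam_to_world"]);f=240/np.tan(np.radians(k["fov_y"]/2))
    d=M[:3,:3]@np.r_[(uv[0]-k["cx"])/f,(uv[1]-k["cy"])/f,1];o=M[:3,3];return o+d*(z-o[2])/d[2]
E
python3 - <<'E'
from h import *
import cv2
for c in ["scene","side"]:
    im=cv2.imread(f"pics/{c}0.png")
    for i,p in enumerate([(.53,-.243,.045),(.63,-.252,.045),(.636,-.148,.045)]):
        print(c,np.round(proj(c,p)))
    u,v=map(int,proj(c,(.59,-.215,.06)))
    x0=max(0,u-100);y0=max(0,v-75)
    cv2.imwrite(f"pics/{c}0c.png",cv2.resize(im[y0:y0+150,x0:x0+200],None,fx=4,fy=4,interpolation=2)); print(x0,y0)
E
```

```text
scene [214. 241.]
scene [192. 273.]
scene [245. 280.]
116 180
side [361. 183.]
side [313. 176.]
side [298. 200.]
229 104
```

View pics/scene0c.png

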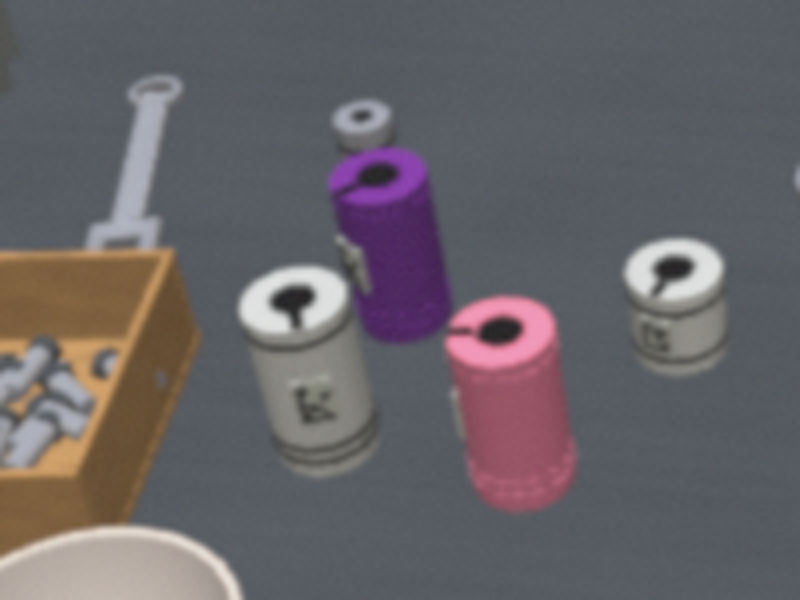

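View pics/side0c.png

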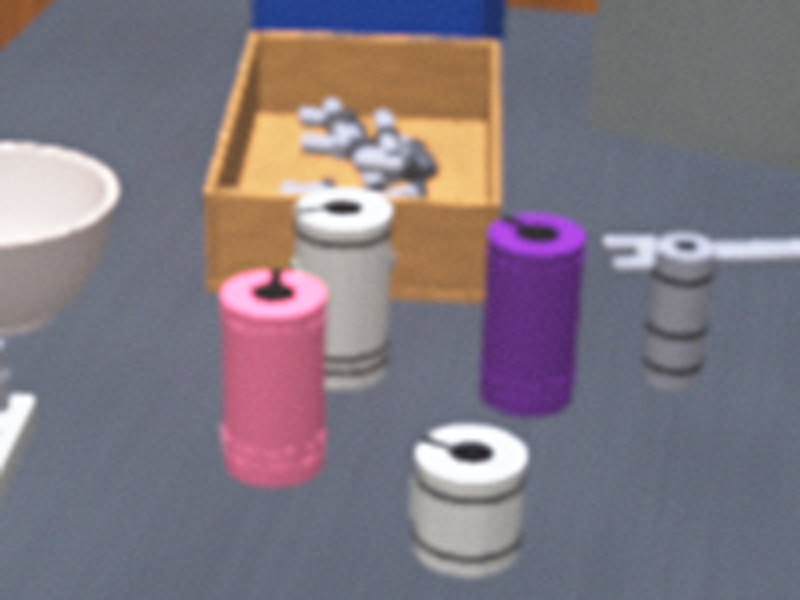

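Tall candidates: white with code plate (scene 193,273), purple (214,241), pink (245,280). The others are short white (285,257) and thin grey (207,215). The crop shows the white one at (193,273) is tall, thick, has black rings and a plate with a code grid, so that is my choice.

```bash
python3 - <<'E'
from h import *
import cv2
r=lambda a:np.round(a,3)
a=back("scene",(189.25,254.5),.09);b=back("scene",(190.3,262),.09)
c=back("side",(314.75,155.75),.09);d=back("side",(304,156.5),.09)
for p,q in((a,b),(c,d)): print(r(p),r(q),np.degrees(np.arctan2(*(q-p)[[1,0]])))
print("box",[r(back("scene",p,0)) for p in((131,316),(163,275))],[r(back("side",p,0)) for p in((283,175),(354,178))])
for c,o in(("scene",(375,215)),("side",(240,295))):
    im=cv2.imread(f"pics/{c}0.png");s=im[o[1]:o[1]+(90 if c=="scene" else 185),o[0]:o[0]+(160)]
    cv2.imwrite(f"pics/{c}0p.png",cv2.resize(s,None,fx=(5 if c=="scene" else 3.2),fy=(5 if c=="scene" else 3.2),interpolation=2))
k=np.array(arm.get_calibration("wrist")["cam_to_world"])
from scipy.spatial.transform import Rotation as R
s=arm.state();q=s["ee_rot"];Rm=R.from_quat(np.r_[q[1:],q[0]]).as_matrix();print(Rm.round(3))
E
```

```text
[ 0.629 -0.249  0.09 ] [ 0.649 -0.239  0.09 ] 25.68118704144234
[ 0.627 -0.252  0.09 ] [ 0.647 -0.244  0.09 ] 23.62655050877498
box [array([ 0.709, -0.348,  0.   ]), array([ 0.594, -0.336,  0.   ])] [array([ 0.716, -0.332,  0.   ]), array([ 0.558, -0.355,  0.   ])]
[[ 0.929  0.37  -0.   ]
 [ 0.37  -0.929 -0.   ]
 [-0.     0.    -1.   ]]
```

View pics/scene0p.png

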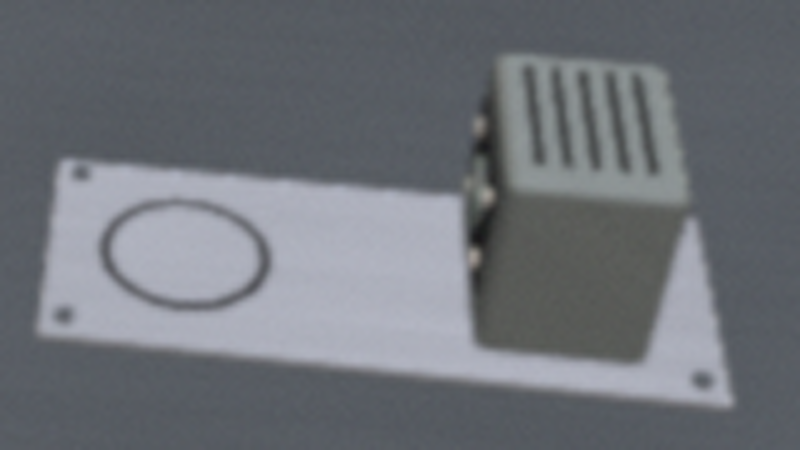

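View pics/side0p.png

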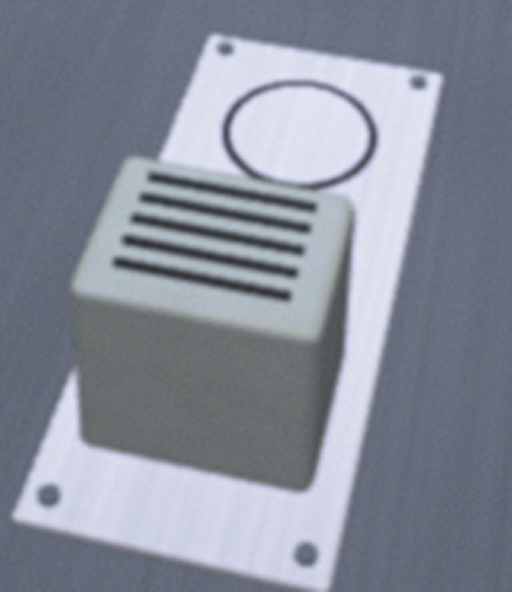

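```bash
python3 - <<'E'
from h import *
S=lambda u,v:back("scene",(375+u/5,215+v/5),.006)
D=lambda u,v:back("side",(240+u/3.2,295+v/3.2),.006)
an=lambda p,q:np.degrees(np.arctan2(*(q-p)[[1,0]])).round(1)
A,B,C=S(60,160),S(38,335),S(733,405)
print("S",A.round(3),B.round(3),C.round(3),"long",an(B,C),"short-dir+90",an(A,B)+90,np.linalg.norm(C-B),np.linalg.norm(A-B),"ring",S(186,253).round(3))
a,b,c,d=D(210,35),D(442,73),D(328,590),D(12,517)
print("D",an(a,d),an(b,c),an(b,a)+90,an(c,d)+90,np.linalg.norm(c-b),np.linalg.norm(a-b),"ring",D(300,135).round(3))
s=(C-B)/np.linalg.norm(C-B);t=np.array([-s[1],s[0],0]);print("from corners",(B+.055*s+.055*t).round(3))
s=(c-b)/np.linalg.norm(c-b);t=np.array([-s[1],s[0],0]);print((b+.055*s+.055*-(-t)).round(3),((a+b)/2+.055*s).round(3))
E
```

```text
S [0.459 0.107 0.006] [0.569 0.103 0.006] [0.577 0.361 0.006] long 88.3 short-dir+90 88.1 0.25820561276500587 0.11020436013955948 ring [0.513 0.16  0.006]
D 87.9 87.9 88.6 88.0 0.2601943243362996 0.1090686011134991 ring [0.511 0.159 0.006]
from corners [0.516 0.16  0.006]
[0.402 0.162 0.006] [0.512 0.159 0.006]
```

```bash
python3 - <<'E'
from h import *
for p in((380,137),(458,143),(490,125)): print("side",back("side",p,0).round(3))
for p in((117,190),(50,240)): print("scene",back("scene",p,0).round(3))
print("boxtop",[back("side",p,0.05).round(3) for p in((281,152),(354,154))],proj("side",(.716,-.335,.05)))
E
```

```text
side [ 0.527 -0.612  0.   ]
side [ 0.326 -0.621  0.   ]
side [ 0.234 -0.779  0.   ]
scene [ 0.296 -0.589  0.   ]
scene [ 0.513 -0.636  0.   ]
boxtop [array([ 0.722, -0.343,  0.05 ]), array([ 0.564, -0.372,  0.05 ])] (np.float64(282.76830852774776), np.float64(153.72204794317418))
```

```bash
python3 -m pendant '[[[0.085,0.038,-0.005,0,0],[0.085,0.038,-0.005,0,0],[0.085,0.038,-0.005,0,0],[0.085,0.038,-0.005,0,0],[0.085,0.038,-0.005,0,0]]]' 40
```

```text
clock: 1.17
eef_pos: [0.3621, -0.3952, 0.239]
ee_rot: [0.001, 0.983, 0.182, -0.001]
force: [-0.1, 0.4, -0.3]
width: 0.0852
```

```bash
python3 -m pendant '[[[0.085,0.038,-0.005,0,0],[0.085,0.038,-0.005,0,0],[0.085,0.038,-0.005,0,0],[0.085,0.02,-0.005,0,0],[0.085,0,0,0,0]]]'; cat > m.py <<'E'
import sys
from h import *
from scipy.spatial.transform import Rotation as R
s=arm.state();q=s["ee_rot"];M=R.from_quat(np.r_[q[1:],q[0]]).as_matrix()
print("t",s["clock"],"eef",s["eef_pos"].round(4),"yaw",np.degrees(np.arctan2(M[1,0],M[0,0])).round(2),"tilt",M[2].round(3),"F",s["force"].round(1),"w",round(s["width"],4),"q",s["qpos"].round(2))
t=np.array(list(map(float,sys.argv[1:4])));print("shift in tool",(M.T@(t-s["eef_pos"])).round(4))
E
python3 m.py 0.628 -0.2505 0.045
```

```text
clock: 1.58
eef_pos: [0.4903, -0.3198, 0.2387]
ee_rot: [0.001, 0.983, 0.185, 0.0]
force: [-0.1, 0.2, 0.6]
width: 0.0852
t 1.5833 eef [ 0.4903 -0.3198  0.2387] yaw 21.34 tilt [ 0.     0.001 -1.   ] F [-0.1  0.2  0.6] w 0.0852 q [-0.78  0.45  1.31 -0.    1.39  0.42]
shift in tool [ 0.1535 -0.0147  0.1936]
```

Good view distance now; look with the wrist camera before continuing.

```bash
python3 -m pendant '[[[0.085,0.035,-0.004,0,0],[0.085,0.02,-0.003,0,0],[0.085,0,0,0,0]]]'; python3 - <<'E'
from h import *
import cv2
im=arm.grab_frame("wrist");cv2.imwrite("pics/w1.png",im)
for t in ["sleeve_center","sleeve_mark"]:
    print(t,[(d["conf"],[round(x,3) for x in d["point"]]) for d in arm.spot_point("wrist",t)[:4]])
print(proj("wrist",(.628,-.2505,.09)))
E
python3 m.py 0.628 -0.2505 0.045
```

```text
clock: 1.83
eef_pos: [0.5403, -0.2925, 0.2383]
ee_rot: [0.001, 0.983, 0.185, -0.0]
force: [-1.1, 0.6, -0.4]
width: 0.0848
sleeve_center [(0.9, [0.636, -0.148, 0.042])]
sleeve_mark [(0.96, [0.644, -0.173, 0.047])]
(np.float64(311.9097371204255), np.float64(69.07404413164889))
t 1.9833 eef [ 0.5379 -0.2945  0.2385] yaw 21.2 tilt [-0.002  0.001 -1.   ] F [ 0.  -0.7 -0.2] w 0.085 q [-0.69  0.51  1.21 -0.    1.42  0.51]
shift in tool [ 0.1003 -0.0086  0.1934]
```

View pics/w1.png

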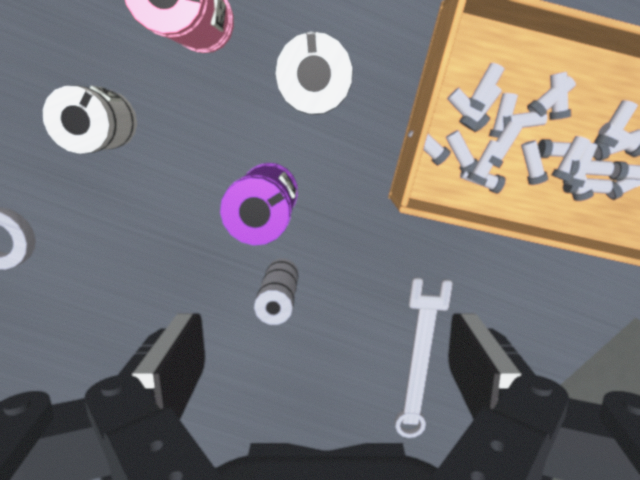

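The wrist picture shows the target's top face (bore at 314,73, line ending at 312,36). The purple sleeve is at (256,210), the box is on the right, and the jaw gap around the target is free.

```bash
python3 - <<'E'
from h import *
p=back("wrist",(314,73),.09);q=back("wrist",(311.5,34),.09);print(p,np.degrees(np.arctan2(*(q-p)[[1,0]])))
E
python3 m.py 0.628 -0.2505 0.12
```

```text
[ 0.62633078 -0.25252863  0.09      ] 24.64160105244738
t 1.9833 eef [ 0.5379 -0.2945  0.2385] yaw 21.2 tilt [-0.002  0.001 -1.   ] F [ 0.  -0.7 -0.2] w 0.085 q [-0.69  0.51  1.21 -0.    1.42  0.51]
shift in tool [ 0.1001 -0.0085  0.1184]
```

```bash
python3 -m pendant '[[[0.085,0.035,-0.003,0,-2],[0.085,0.035,-0.003,0,-2],[0.085,0.03,-0.001,0,0],[0.085,0.01,0,0.02,0],[0.085,0,0,0.03,0]]]'; python3 m.py 0.6275 -0.2515 0.045
```

```text
clock: 2.4
eef_pos: [0.6361, -0.2512, 0.1947]
ee_rot: [0.005, 0.977, 0.215, 0.003]
force: [0.3, -0.3, -0.4]
width: 0.0852
t 2.4 eef [ 0.6361 -0.2512  0.1947] yaw 24.78 tilt [ 0.003  0.012 -1.   ] F [ 0.3 -0.3 -0.4] w 0.0852 q [-0.55  0.7   1.01 -0.    1.42  0.59]
shift in tool [-0.0084 -0.005   0.1496]
```

```bash
python3 -m pendant '[[[0.085,-0.006,-0.004,0,0],[0.085,0,0,0,0],[0.085,0,0,0,0]]]'; python3 m.py 0.6275 -0.2515 0.045
```

```text
clock: 2.65
eef_pos: [0.6252, -0.252, 0.1879]
ee_rot: [0.002, 0.977, 0.213, -0.001]
force: [-0.1, 0.4, -0.3]
width: 0.0849
t 2.65 eef [ 0.6252 -0.252   0.1879] yaw 24.61 tilt [-0.003  0.003 -1.   ] F [-0.1  0.4 -0.3] w 0.0849 q [-0.55  0.69  1.05 -0.    1.4   0.59]
shift in tool [2.700e-03 1.000e-04 1.429e-01]
```

```bash
python3 -m pendant '[[[0.085,0.002,0,0.03,0],[0.085,0,0,0.03,0],[0.085,0,0,0.02,0],[0.085,0,0,0.0,0],[0.085,0,0,0.0,0]]]'; python3 m.py 0.6275 -0.2515 0.045
```

```text
clock: 3.07
eef_pos: [0.6269, -0.2577, 0.1121]
ee_rot: [0.006, 0.978, 0.21, 0.003]
force: [1.1, 0.0, 1.6]
width: 0.0852
t 3.0667 eef [ 0.6269 -0.2577  0.1121] yaw 24.26 tilt [ 0.002  0.013 -1.   ] F [1.1 0.  1.6] w 0.0852 q [-0.56  0.75  1.14 -0.01  1.24  0.59]
shift in tool [ 0.0029 -0.0063  0.067 ]
```

```bash
python3 -m pendant '[[[0.085,0.002,-0.006,0,0],[0.085,0,0,0,0],[0.085,0,0,0.0,0]]]'; python3 m.py 0.6275 -0.2515 0.045;python3 - <<'E'
from h import *
import cv2
for c in("wrist","scene","side"): cv2.imwrite(f"pics/{c}2.png",arm.grab_frame(c))
a=cv2.imread("pics/scene2.png")[150:350,80:346];b=cv2.imread("pics/side2.png")[80:280,200:466]
cv2.imwrite("pics/c2.png",cv2.resize(np.hstack([a,b]),None,fx=1.5,fy=1.5))
E
```

```text
clock: 3.32
eef_pos: [0.6271, -0.2527, 0.1168]
ee_rot: [0.008, 0.978, 0.209, 0.005]
force: [-0.3, -0.1, 0.1]
width: 0.0851
t 3.3167 eef [ 0.6271 -0.2527  0.1168] yaw 24.18 tilt [ 0.006  0.018 -1.   ] F [-0.3 -0.1  0.1] w 0.0851 q [-0.55  0.74  1.15 -0.01  1.24  0.6 ]
shift in tool [ 0.0004 -0.0022  0.0718]
```

View pics/c2.png

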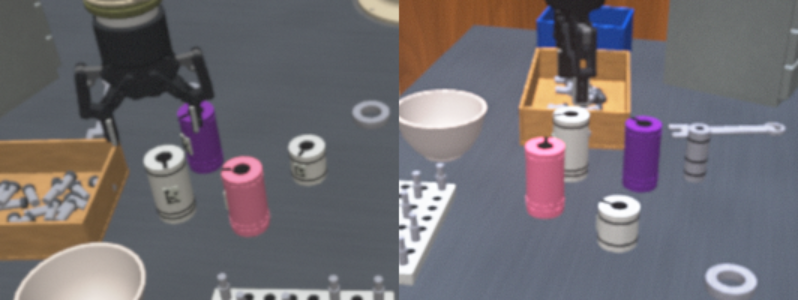

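View pics/wrist2.png

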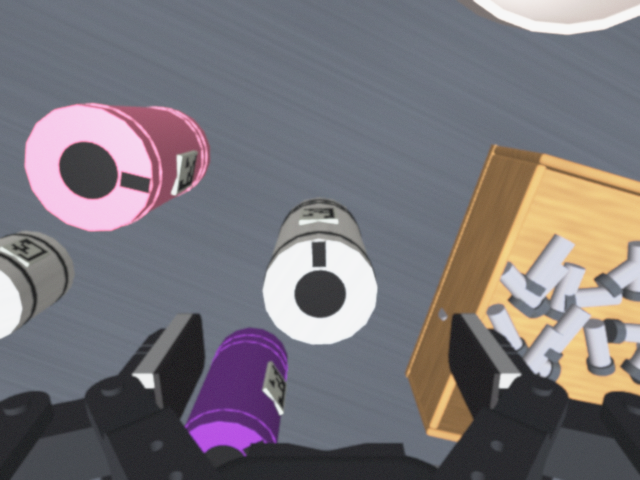

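```bash
python3 - <<'E'
from h import *
p=back("wrist",(320,293),.09);q=back("wrist",(319,244),.09);print(p,np.degrees(np.arctan2(*(q-p)[[1,0]])))
print(proj("wrist",arm.state()["eef_pos"]),proj("scene",arm.state()["eef_pos"]),proj("side",arm.state()["eef_pos"]))
E
```

```text
[ 0.62874243 -0.24980006  0.09      ] 25.00844821350561
(np.float64(325.22035499442495), np.float64(329.5796780201361)) (np.float64(184.5760860173018), np.float64(242.39295829229434)) (np.float64(314.9948715636836), np.float64(143.3895144904325))
```

```bash
python3 -m pendant '[[[0.085,0.001,-0.004,0.02,0],[0.085,0,-0.001,0.02,0],[0.085,0,0,0,0]]]'; python3 m.py 0.628 -0.2505 0.045
```

```text
clock: 3.72
eef_pos: [0.6273, -0.2486, 0.0774]
ee_rot: [0.009, 0.978, 0.209, 0.006]
force: [-0.1, -0.6, -1.0]
width: 0.085
t 3.7167 eef [ 0.6273 -0.2486  0.0774] yaw 24.19 tilt [ 0.008  0.021 -1.   ] F [-0.1 -0.6 -1. ] w 0.085 q [-0.55  0.78  1.19 -0.01  1.15  0.6 ]
shift in tool [-0.0004  0.0014  0.0324]
```

```bash
python3 -m pendant '[[[0.085,0,0.001,0.015,0],[0.085,0,0.001,0.015,0],[0.085,0,0,0,0],[0.085,0,0,0,0]]]'; python3 m.py 0.628 -0.2505 0.045
```

```text
clock: 4.05
eef_pos: [0.6297, -0.2515, 0.0489]
ee_rot: [0.01, 0.978, 0.21, 0.007]
force: [0.4, 0.1, 0.4]
width: 0.0849
t 4.05 eef [ 0.6297 -0.2515  0.0489] yaw 24.21 tilt [ 0.009  0.023 -1.   ] F [0.4 0.1 0.4] w 0.0849 q [-0.55  0.82  1.2  -0.01  1.1   0.6 ]
shift in tool [-0.0012 -0.0017  0.0039]
```

```bash
python3 -m pendant '[[[0.03,0,0,0,0],[0.03,0,0,0,0],[0.03,0,0,0,0],[0.03,0,0,0,0],[0.03,0,0,0,0]]]' 60; python3 -m pendant '[[[0.03,0,0,0,0],[0.03,0,0,0,0],[0.03,0,0,0,0]]]' 60; python3 m.py 0.628 -0.2505 0.2
```

```text
clock: 4.47
eef_pos: [0.6304, -0.2517, 0.0519]
ee_rot: [0.011, 0.978, 0.21, 0.008]
force: [0.3, 0.2, -6.5]
width: 0.047
clock: 4.72
eef_pos: [0.6303, -0.2517, 0.0519]
ee_rot: [0.011, 0.978, 0.21, 0.008]
force: [0.4, 0.7, -1.9]
width: 0.0469
t 4.7167 eef [ 0.6303 -0.2517  0.0519] yaw 24.21 tilt [ 0.011  0.024 -1.   ] F [ 0.4  0.7 -1.9] w 0.0469 q [-0.55  0.81  1.2  -0.01  1.11  0.6 ]
shift in tool [-0.      0.0016 -0.1482]
```

```bash
python3 -m pendant '[[[0.03,0,0,-0.02,0],[0.03,0,0,-0.035,0],[0.03,0,0,-0.035,0],[0.03,0,0,-0.035,0],[0.03,0,0,-0.02,0]]]' 60; python3 m.py 0.512 0.160 0.2;python3 - <<'E'
from h import *
import cv2
a=arm.grab_frame("scene")[100:320,80:346];b=arm.grab_frame("side")[60:280,200:466]
cv2.imwrite("pics/c3.png",cv2.resize(np.hstack([a,b]),None,fx=1.5,fy=1.5))
E
```

```text
clock: 5.13
eef_pos: [0.6239, -0.2473, 0.1916]
ee_rot: [0.004, 0.978, 0.209, 0.0]
force: [0.8, -0.6, -4.4]
width: 0.0468
t 5.1333 eef [ 0.6239 -0.2473  0.1916] yaw 24.18 tilt [-0.001  0.007 -1.   ] F [ 0.8 -0.6 -4.4] w 0.0468 q [-0.55  0.68  1.06 -0.01  1.4   0.6 ]
shift in tool [ 0.0648 -0.4173 -0.0114]
```

View pics/c3.png

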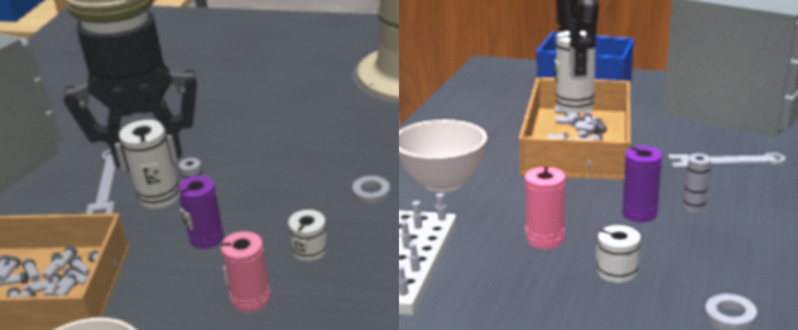

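The white sleeve is lifted clear and upright, with the code plate unobstructed (scene crop 152,175). Next I move across.

```bash
python3 -m pendant '[[[0.03,0.003,-0.025,-0.003,0],[0.03,0.006,-0.036,-0.003,0],[0.03,0.006,-0.036,0,0],[0.03,0.006,-0.036,0,0],[0.03,0.006,-0.036,0,0]]]' 60; python3 -m pendant '[[[0.03,0.006,-0.036,0,0],[0.03,0.006,-0.036,0,0],[0.03,0.006,-0.036,0,0],[0.03,0.006,-0.036,0,0],[0.03,0.006,-0.036,0,0]]]' 60; python3 m.py 0.512 0.160 0.2
```

```text
clock: 5.65
eef_pos: [0.5752, -0.0828, 0.183]
ee_rot: [0.001, 0.979, 0.205, -0.005]
force: [0.9, 0.2, -6.5]
width: 0.0472
clock: 6.07
eef_pos: [0.5217, 0.1026, 0.1703]
ee_rot: [-0.002, 0.979, 0.204, -0.014]
force: [1.0, -0.4, -5.9]
width: 0.0473
t 6.0667 eef [0.5217 0.1026 0.1703] yaw 23.5 tilt [-0.027 -0.01  -1.   ] F [ 1.  -0.4 -5.9] w 0.0473 q [-0.03  0.41  1.56 -0.    1.21  1.14]
shift in tool [ 0.0132 -0.0568 -0.0295]
```

```bash
python3 -m pendant '[[[0.03,0.006,-0.03,-0.01,0],[0.03,0,0,-0.01,-5],[0.03,0,0,0,-7],[0.03,0,0,0,-7],[0.03,0,0,0,-7]]]' 60; python3 -m pendant '[[[0.03,0,0,0,-7],[0.03,0,0,0,-7],[0.03,0,0,0,-7],[0.03,0,0,0,-7],[0.03,0,0,0,0]]]' 60; python3 m.py 0.512 0.160 0.2
```

```text
clock: 6.48
eef_pos: [0.507, 0.1421, 0.1791]
ee_rot: [-0.01, 0.905, 0.426, -0.022]
force: [0.8, 0.3, -5.3]
width: 0.0468
clock: 6.9
eef_pos: [0.5018, 0.1421, 0.167]
ee_rot: [-0.02, 0.77, 0.637, -0.026]
force: [0.4, 0.7, -5.7]
width: 0.0473
t 6.9 eef [0.5018 0.1421 0.167 ] yaw 79.28 tilt [-0.015 -0.065 -0.998] F [ 0.4  0.7 -5.7] w 0.0473 q [0.05 0.41 1.56 0.   1.24 0.24]
shift in tool [ 0.019   0.0045 -0.0337]
```

```bash
python3 -m pendant '[[[0.03,0.009,0.003,0,-4],[0.03,0.009,0.003,0.03,-4],[0.03,0,0,0.03,0],[0.03,0,0,0,0]]]' 60; python3 m.py 0.512 0.160 0.058
```

```text
clock: 7.23
eef_pos: [0.5043, 0.1589, 0.0994]
ee_rot: [-0.024, 0.726, 0.686, -0.027]
force: [-1.7, -0.4, -5.9]
width: 0.0466
t 7.2333 eef [0.5043 0.1589 0.0994] yaw 86.76 tilt [-0.007 -0.072 -0.997] F [-1.7 -0.4 -5.9] w 0.0466 q [0.08 0.51 1.61 0.   1.1  0.14]
shift in tool [0.0019 0.0105 0.0408]
```

```bash
python3 -m pendant '[[[0.03,0,0.04,0,0],[0.03,0,0.04,0,0],[0.03,0,0.0,0,0]]]' 60; python3 m.py 0.512 0.160 0.058;  python3 -m pendant '[[[0.03,0,-0.012,0,0],[0.03,0,-0.012,0,0],[0.03,0,-0.012,0,0],[0.03,0,-0.012,0,0],[0.03,0,0,0,0]]]' 60; python3 m.py 0.512 0.160 0.058
```

```text
clock: 7.48
eef_pos: [0.5807, 0.154, 0.0887]
ee_rot: [-0.028, 0.729, 0.683, -0.033]
force: [0.4, -0.0, -5.2]
width: 0.047
t 7.4833 eef [0.5807 0.154  0.0887] yaw 86.25 tilt [-0.01  -0.087 -0.996] F [ 0.4 -0.  -5.2] w 0.047 q [0.06 0.67 1.36 0.   1.2  0.13]
shift in tool [ 0.0018 -0.0661  0.0365]
clock: 7.9
eef_pos: [0.5325, 0.1559, 0.092]
ee_rot: [-0.029, 0.736, 0.676, -0.035]
force: [0.3, -0.1, -5.9]
width: 0.047
t 7.9 eef [0.5325 0.1559 0.092 ] yaw 85.18 tilt [-0.012 -0.091 -0.996] F [ 0.3 -0.1 -5.9] w 0.047 q [0.07 0.58 1.51 0.   1.14 0.16]
shift in tool [ 0.0028 -0.0176  0.0357]
```

```bash
python3 -m pendant '[[[0.03,0.003,-0.014,0.01,-2],[0.03,0,0,0.01,0],[0.03,0,0,0,0]]]' 60; python3 m.py 0.515 0.160 0.058; python3 - <<'E'
from h import *
import cv2
a=arm.grab_frame("scene")[100:320,300:566];b=arm.grab_frame("side")[230:450,200:466]
cv2.imwrite("pics/c4.png",cv2.resize(np.hstack([a,b]),None,fx=1.5,fy=1.5))
cv2.imwrite("pics/w4.png",arm.grab_frame("wrist"))
E
```

```text
clock: 8.15
eef_pos: [0.518, 0.1596, 0.0744]
ee_rot: [-0.029, 0.726, 0.686, -0.034]
force: [0.1, -0.0, -6.5]
width: 0.0468
t 8.15 eef [0.518  0.1596 0.0744] yaw 86.83 tilt [-0.01  -0.089 -0.996] F [ 0.1 -0.  -6.5] w 0.0468 q [0.08 0.58 1.57 0.   1.09 0.14]
shift in tool [ 0.0004 -0.0016  0.0166]
```

View pics/c4.png

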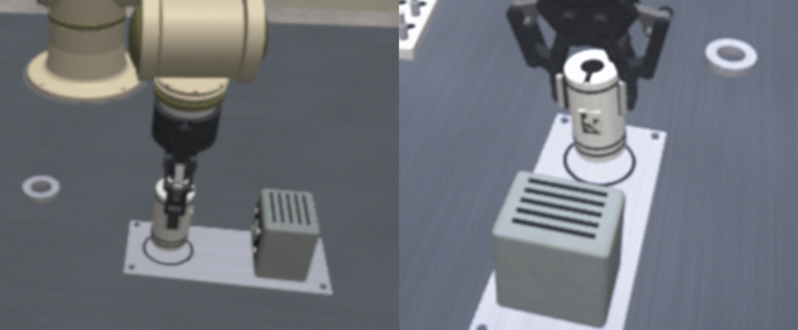

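View pics/w4.png

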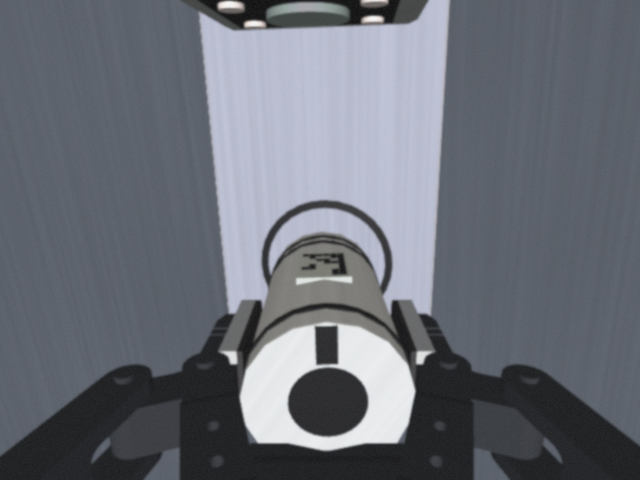

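The code plate faces the window and the sleeve is centred over the ring (side crop 600,160). I lower it gently.

```bash
python3 -m pendant '[[[0.03,0,-0.001,0.007,0],[0.03,0,0,0.004,0],[0.03,0,0,0,0]]]' 60; python3 m.py 0.515 0.160 0.058
```

```text
clock: 8.55
eef_pos: [0.5187, 0.1594, 0.065]
ee_rot: [-0.027, 0.726, 0.686, -0.032]
force: [-0.5, -0.6, -6.0]
width: 0.0472
t 8.55 eef [0.5187 0.1594 0.065 ] yaw 86.75 tilt [-0.009 -0.083 -0.996] F [-0.5 -0.6 -6. ] w 0.0472 q [0.08 0.59 1.58 0.   1.06 0.14]
shift in tool [ 0.0005 -0.0031  0.0073]
```

```bash
python3 -m pendant '[[[0.03,0,-0.002,0.003,0],[0.03,0,0,0.002,0]]]' 60; python3 m.py 0.515 0.160 0.058;python3 -m pendant '[[[0.03,0,0,0.003,0],[0.03,0,0,0.002,0]]]' 60; python3 m.py 0.515 0.160 0.058
```

```text
clock: 8.72
eef_pos: [0.5165, 0.1594, 0.0599]
ee_rot: [-0.027, 0.727, 0.686, -0.032]
force: [0.0, -0.3, -5.1]
width: 0.0469
t 8.7167 eef [0.5165 0.1594 0.0599] yaw 86.72 tilt [-0.009 -0.083 -0.996] F [ 0.  -0.3 -5.1] w 0.0469 q [0.08 0.59 1.59 0.   1.05 0.14]
shift in tool [ 0.0005 -0.0013  0.002 ]
clock: 8.88
eef_pos: [0.5165, 0.1595, 0.0595]
ee_rot: [-0.027, 0.726, 0.686, -0.031]
force: [-8.5, -2.0, 14.9]
width: 0.0471
t 8.8833 eef [0.5165 0.1595 0.0595] yaw 86.74 tilt [-0.009 -0.082 -0.997] F [-8.5 -2.  14.9] w 0.0471 q [0.08 0.59 1.59 0.   1.04 0.14]
shift in tool [ 0.0004 -0.0014  0.0016]
```

```bash
for i in 1; do python3 -m pendant '[[[0.03,0,0,0.003,0],[0.03,0,0,0.003,0],[0.03,0,0,0.003,0],[0.03,0,0,0.003,0]]]' 40; done; python3 m.py 0.515 0.160 0.058
```

```text
clock: 9.22
eef_pos: [0.5163, 0.1596, 0.0593]
ee_rot: [-0.025, 0.726, 0.687, -0.031]
force: [-11.2, -2.4, 23.7]
width: 0.0467
t 9.2167 eef [0.5163 0.1596 0.0593] yaw 86.83 tilt [-0.01  -0.079 -0.997] F [-11.2  -2.4  23.7] w 0.0467 q [0.08 0.59 1.59 0.   1.04 0.14]
shift in tool [ 0.0003 -0.0012  0.0014]
```

```bash
python3 -m pendant '[[[0.049,0,0,0,0],[0.051,0,0,0,0],[0.053,0,0,0,0],[0.056,0,0,0,0],[0.06,0,0,0,0]]]' 20;  python3 -m pendant '[[[0.065,0,0,0,0],[0.085,0,0,0,0],[0.085,0,0,0,0],[0.085,0,0,0,0],[0.085,0,0,0,0]]]'; python3 m.py 0.512 0.160 0.058; python3 - <<'E'
from h import *
import cv2
a=arm.grab_frame("scene")[100:320,300:566];b=arm.grab_frame("side")[230:450,200:466]
cv2.imwrite("pics/c5.png",cv2.resize(np.hstack([a,b]),None,fx=1.5,fy=1.5))
cv2.imwrite("pics/w5.png",arm.grab_frame("wrist"))
E
```

```text
clock: 9.63
eef_pos: [0.5174, 0.1599, 0.0619]
ee_rot: [-0.024, 0.726, 0.687, -0.029]
force: [-0.6, 0.9, -1.0]
width: 0.0599
clock: 10.05
eef_pos: [0.5181, 0.1598, 0.0617]
ee_rot: [-0.023, 0.726, 0.687, -0.029]
force: [-0.4, 0.0, -0.4]
width: 0.0852
t 10.05 eef [0.5181 0.1598 0.0617] yaw 86.82 tilt [-0.009 -0.073 -0.997] F [-0.4  0.  -0.4] w 0.0852 q [0.08 0.59 1.59 0.   1.04 0.14]
shift in tool [-0.0001 -0.0058  0.0041]
```

View pics/c5.png

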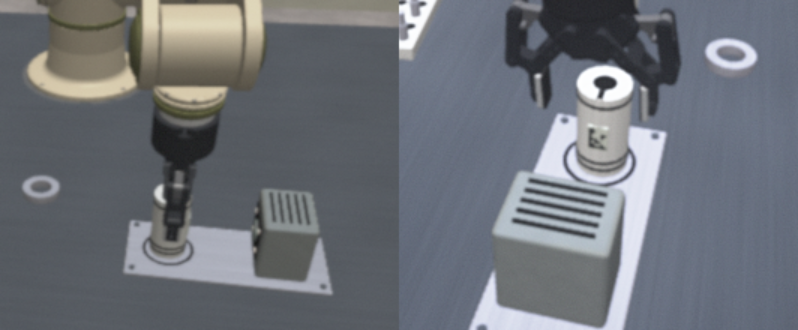

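View pics/w5.png

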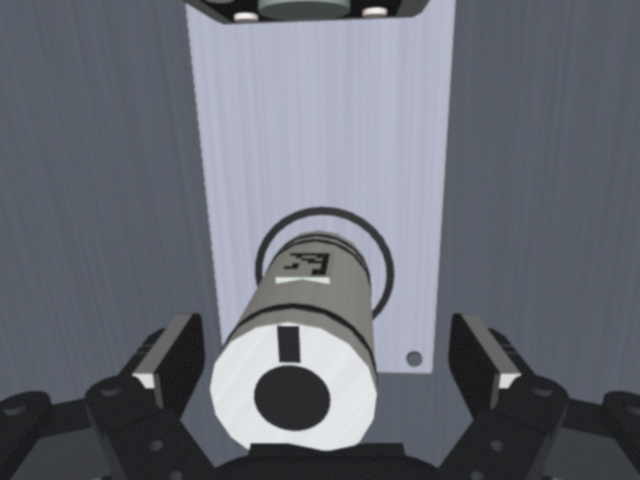

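```bash
python3 - <<'E'
from h import *
p=back("wrist",(292,398),.096);q=back("wrist",(288,327),.096);print("wrist",p,np.degrees(np.arctan2(*(q-p)[[1,0]])))
p=back("side",(200+(605-399)/1.5,230+83/1.5),.096);q=back("side",(200+(600-399)/1.5,230+97/1.5),.096);print("side",p,np.degrees(np.arctan2(*(q-p)[[1,0]])))
E
python3 m.py 0.51 0.160 0.058
```

```text
wrist [0.51094746 0.15696653 0.096     ] 88.1008433115117
side [0.50993641 0.15703449 0.096     ] 87.62283677251033
t 10.2 eef [0.518  0.1598 0.0617] yaw 86.82 tilt [-0.009 -0.073 -0.997] F [-0.2 -0.1  0.4] w 0.085 q [0.08 0.59 1.59 0.   1.04 0.14]
shift in tool [-0.0002 -0.0077  0.0043]
```

```bash
python3 -m pendant '[[[0.085,0,-0.006,0,0],[0.085,0,-0.001,-0.01,0],[0.085,0,-0.002,-0.02,0]]]'; python3 m.py 0.5105 0.157 0.2
```

```text
clock: 10.45
eef_pos: [0.5087, 0.1603, 0.0905]
ee_rot: [-0.026, 0.726, 0.686, -0.031]
force: [0.6, -0.1, 0.9]
width: 0.0849
t 10.45 eef [0.5087 0.1603 0.0905] yaw 86.81 tilt [-0.01  -0.08  -0.997] F [ 0.6 -0.1  0.9] w 0.0849 q [0.08 0.53 1.59 0.   1.1  0.14]
shift in tool [-0.0043 -0.0068 -0.1093]
```

```bash
python3 -m pendant '[[[0.085,0,-0.001,-0.025,0],[0.085,0,-0.002,-0.03,0],[0.085,0,-0.002,-0.03,0],[0.085,0,-0.002,-0.03,0],[0.085,0,0,0,0]]]'; python3 -m pendant '[[[0.085,0,0,0,0],[0.085,0,0,0,0],[0.085,0,0,0,0]]]'; python3 m.py 0.5105 0.157 0.2; python3 - <<'E'
from h import *
import cv2
a=arm.grab_frame("scene")[100:320,300:566];b=arm.grab_frame("side")[230:450,200:466]
cv2.imwrite("pics/c6.png",cv2.resize(np.hstack([a,b]),None,fx=1.5,fy=1.5))
cv2.imwrite("pics/w6.png",arm.grab_frame("wrist"))
for c in("scene","side","wrist"):
  for t in("sleeve_center","sleeve_mark","reader_pad","reader_window"):
    print(c,t,[np.round(d["point"],3) for d in arm.spot_point(c,t) if d["point"][1]>0])
E
```

```text
clock: 10.87
eef_pos: [0.5099, 0.1617, 0.2173]
ee_rot: [-0.024, 0.726, 0.687, -0.03]
force: [0.4, -0.2, 2.0]
width: 0.0851
clock: 11.12
eef_pos: [0.5096, 0.1618, 0.2192]
ee_rot: [-0.023, 0.726, 0.687, -0.028]
force: [0.1, -0.4, -0.2]
width: 0.0849
t 11.1167 eef [0.5096 0.1618 0.2192] yaw 86.85 tilt [-0.009 -0.073 -0.997] F [ 0.1 -0.4 -0.2] w 0.0849 q [0.09 0.39 1.45 0.   1.38 0.14]
shift in tool [-0.0046  0.0026  0.0191]
scene sleeve_center [array([0.514, 0.157, 0.051])]
scene sleeve_mark [array([0.511, 0.184, 0.052])]
scene reader_pad [array([0.508, 0.161, 0.007])]
scene reader_window [array([0.516, 0.272, 0.048])]
side sleeve_center [array([0.512, 0.158, 0.052])]
side sleeve_mark [array([0.509, 0.179, 0.052])]
side reader_pad [array([0.511, 0.158, 0.006])]
side reader_window []
wrist sleeve_center []
wrist sleeve_mark [array([0.511, 0.181, 0.053])]
wrist reader_pad []
wrist reader_window [array([0.512, 0.268, 0.05 ])]
```

View pics/c6.png

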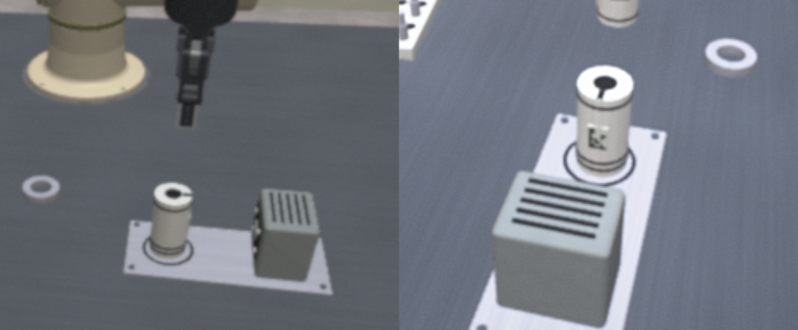

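View pics/w6.png

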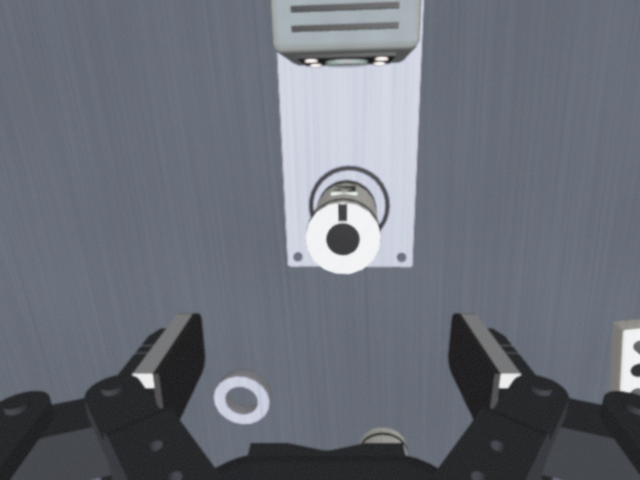

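The sleeve stands upright in the ring (wrist 343,240). Its index line points at the window (wrist 345,60), and the gripper is well clear.

```bash
python3 -c "
from workcell import arm
print(arm.job_done())"
```

```text
the job is handed in; nothing more can be done
None
```

The tall white sleeve now stands released and upright on the reading station's ring, with its code plate facing the reader's window. I handed the job in at about 11.5 s on the robot's clock. I left the pink, purple, short and thin sleeves alone.

**Position:** the last checks put the sleeve's centre at about (0.511, 0.157). The ring's centre measured (0.512, 0.160), so it is about 3 mm off against the 18 mm allowed. The centre height was about 0.051 to 0.052 m, which matches standing on the plate.

**Facing:** the line on the sleeve's top measured about 88°, and the base plate's direction also measured about 88°. The middle of the code plate was about 90 mm from the window, inside the 110 mm limit.

**What went off plan:** the tool tilted by up to about 5° while carrying the sleeve, and pressing down on the plate hardly corrected it. The sleeve therefore touched down slightly tilted and rocked upright when I let go; the pictures afterwards show it standing flat. The highest force I read at the wrist was about 26 N, and the gripper was well clear when I handed in.

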